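Twist the oil filler cap tight on a valve cover

TASK

Close up the valve cover on the bench: pick the oil filler cap up out of the parts tray by its yellow bar, feel it into the loosely fitted filler neck with its two pins in the two slots, press it gently down onto the springy red seal and twist it clockwise until it comes up tight against its stop, then let go. Feel for the stop and do not force the cap down or past it, and leave everything else on the bench where it is.

Things in the scene. Friction and masses are not known exactly. Their poses are not given: they have to be found in the camera images.
- cap: Oil filler cap, upright in the tray. Origin: centre of its flat underside, z up. From the bottom: grey plug 46 mm across, 22 mm tall, foot edge bevelled 0.5 mm; black flange 80 mm across, 8 mm thick; on top a yellow bar 60 mm long (x), 16 mm wide (y), 28 mm tall (30 to 58 mm above the underside). The bar is in line with the pins; the cap is the same after half a turn. 120 to 260 g.
- cap_grip (a point): Point on the cap's axis inside the yellow bar, 53 mm above the plug's underside, where to pinch the bar across its 16 mm width from above; axes as the cap's.
- cap_pin (a point): Tip of one of the two steel pins, 6 mm thick, that stick out of the plug along +x and -x of the cap, 6 mm above its underside, each to 29 mm from the axis.
- cover: Fixed aluminium valve cover, about 330 x 200 mm, 75 mm high, with a bright filler neck on top. Origin at bench level, z up; the cover reaches from x = -115 to +215 mm and 100 mm either side in y. The neck is a ring 67 mm across outside with a bore of 49 mm (the plug has 1.5 mm play all round), clear down to the cover's top. Cover and tray may swap sides.
- mouth (a point): Nominal centre of the neck's mouth, level with its lip's top, 103 mm above the bench; axes as the cover's. The neck is fitted with play: its true axis is up to 3.2 mm off in x and in y, and must be felt for or seen. The cap's underside is 15.5 mm below this point when the flange meets the seal, 17 mm when the pins clear the lip, about 19.3 mm when home.
- slot (a point): Nominal middle of one of the two slots (13 mm wide, 30.5 mm from the axis) in the neck's 8 mm thick lip, at x and -x. From each a cam track under the lip leads clockwise from above: level, then 3 mm down over 30 degrees, then level for 10 degrees to a hard stop. The stop lies 50 to 80 degrees past the slot, unseen, new each time (twist up to 0.9 N m before it, rising sharply at it).
- seal (a joint): Red spring-loaded rubber seal ring round the neck, 68 to 80 mm across, its top 6.5 mm above the lip when free. Value: how far it is pressed down, 0 (free) to 0.0062 m (bottomed). It takes 2.5 N to start and 5 N more per mm: about 10 N at 1.5 mm, where the pins clear the lip, about 21 N at 3.8 mm, where the cap is home and stays by itself. It drags on the turning flange.
- tray: Fixed steel parts tray 250 x 240 mm, open, walls 16 mm high, floor 4 mm thick; origin at the centre of its underside. The cap, a socket and a spark plug are in it.
- socket: Steel socket, 26 mm across, 36 mm tall, in the tray; a bystander.
- spark_plug: Spark plug lying in the tray, about 66 mm long; a bystander.
- spray_can: Blue spray can, 64 mm across, 190 mm tall, at the left; a bystander.
- oil_bottle: Black oil bottle, 80 mm across, 220 mm tall, at the right, near a blue vise; a bystander.
- jar: Small jar, 70 mm across, 80 mm tall, near the far edge; a bystander.
- screwdriver: Red screwdriver lying on the bench at the left; a bystander.
- wrench: Wrench lying near the far edge; a bystander.
Not all that is in view belongs to the job. Of the things that look like the cap, the largest one is meant.

How it is judged:
On the way, in this order (a step that is already met when the one before it is completed fails the run):
1. the cap is lifted clear of the tray (z of cap in the frame of tray above 0.04 m), for 0.1 s.
2. the cap's plug is in the neck with the pins in the slots (horizontal distance between cap and mouth below 0.01 m and z of cap in the frame of mouth below -0.0135 m), for 0.1 s.
At the end, for the whole second after the job is handed in: The cap sits level (within 3.4 degrees) and in the neck (within 10 mm of its nominal axis), let go and at rest, locked by its pins so that it keeps the seal ring pressed down by more than 3.2 mm (about 3.8 mm when fully home) (value of joint seal above 0.0032 m and horizontal distance between cap and mouth below 0.01 m and z of cap in the frame of mouth below -0.018 m and angle between cap's own z axis and vertical below 0.06 rad and linear speed of cap below 0.01 m/s and angular speed of cap below 0.1 rad/s); the robot touches nothing.
It fails at once if the cap is forced: its contact force with the valve cover goes above 64 N (contact force between cap and cover above 64 N).
It fails at once if a bystander (socket, spark plug, spray can, oil bottle, jar, screwdriver, wrench) is moved by more than 40 mm (distance of any of socket, spark_plug, spray_can, oil_bottle, jar, screwdriver, wrench from where it was at the start of the episode above 0.04 m).
It also fails if it takes over 72 s, if anything falls off the work surface, if the arm or the gripper's body presses on something with over 40 N, if the wrist force passes 120 N, or if a joint passes its speed limit or range.

ROBOT

A 7-joint arm with a two-finger parallel gripper is mounted at the origin on the work surface. World frame = base frame: x ahead of the robot, y to its left, z up, the work surface at z = 0. Lengths are in m, angles in rad, forces in N, time in s.
With the tool pointing down it reaches from about 0.4 to 0.85 m from the base axis. Payload 10.4 kg.
Tool frame: the origin (TCP) lies on the centre line of the jaws, within the pads' length; the fingertips stand 8 mm ahead of it and the grasp point (between the pads) lies 11 mm behind it (r.finger_overhang is the distance from the TCP to the fingertips, in m); z points along the fingers, y is the line along which they close (so a half turn about z gives the same grasp; the last joint's range is limited). The gripper opens to 87 mm and grips with 3 to 60 N. Pads are 19 mm wide; open, the fingers measure 117 mm over their backs; the gripper's body (75 mm by 190 mm) begins 51 mm behind the grasp point.
Start: joints at [1.18, 0.332, -0.065, 1.46, 0.022, 1.35, -0.088], TCP at [0.225, -0.583, 0.231] pointing down, gripper open.
Joint ranges: [-2.6, 2.6], [-0.5, 2.12], [-1.47, 1.34], [0.16, 2.42], [-1.27, 4.41], [0.06, 2.06], [-2.6, 2.6]. Speed limits (rad/s): [2.22, 2.22, 2.79, 2.79, 3.14, 3.14, 3.14].

INTERFACE

Orientations are given as a unit quaternion [x, y, z, w].
In Python, from bench import r, vision gives the robot as it stands.
- The arm moves only by the tool drive_tool, never from a script. Its argument "series" is a list of rows, each a list of 2 entries, a list of its own where there are three numbers: the shift along the world's x, y, z in cm, then the turn about the world's z in degrees. A call has exactly 10 rows; each row shifts and turns the commanded pose from where the row before left it; what a row does not reach is not made up. A row lasts 1/8 s, in which the tool goes at most 62.5 mm and 10.7 degrees, less where a joint would pass 70% of its speed; a pose out of reach is approached as far as the arm can. A call with a gripper value outside its range is refused whole. "hand" is the closure, from 0 (fully open) to 1 (shut), set as the call begins (left out, the last holds). The fingers move at their own pace and stop on an object; "newtons" is the grip in N (left out, the last holds). Time passes only in rows, so rows that do not move let the fingers close, or fill a call up. It gives the time, the measured TCP pose, the force, the opening and the grip force at its end, in the units of the state.
- r.read_state(): the state, without advancing time (a new reading comes with each control period).
- vision.camera(name): name is "scene" or "side" or "wrist"; returns a dict with "color" (384x512x3 uint8, red, green, blue), "intrinsics" (3x3 intrinsics, pixels), "R" (3x3) and "t" (3): a world point X has camera coordinates R X + t; the wrist camera has in their place "mount" (4x4, takes a point from camera to tool coordinates, whose origin is the TCP and whose axes are the flange's). Camera axes: x right, y down, z forward; pixel columns grow to the right and rows downward; lengths in m; the calibration is good to about 2 mm. A picture is of the moment at which its call begins: read the wrist's pose just before it. There is no depth.
- r.close_job(): hands the job in; it is judged then, once.
The state is a dict: "time": time; "joint_positions": joint angles; "joint_vel": joint speeds; "joint_torque": joint torques, N m; "ee_pos": TCP position; "eef_rot": TCP orientation; "ft_force": force on the tool from outside, world axes, zero at the start; "torque": the same for the moment, N m; "width": finger opening in m; "grip_force": force on a finger pad.
Only numpy, scipy, OpenCV 4.12 (cv2) and the standard library are available. Lean on these libraries where they do the work, as an engineer would, in place of code of your own. Each camera call takes 0.05 s, during which the arm holds its last target. There are 200 camera calls.

## Working session

There is one attempt and no reset: what is moved stays moved. The work goes in short steps, Python scripts to look and compute and a tool call to move; the robot and the scene stay as the last step left them, time stands still between calls to the robot, and variables do not carry over. Pictures are saved under pics/ and viewed, at most 10 in all, crops included, and the job is handed in when it is done.

Besides the shell and the picture viewer there is one more tool, called after ">>>" as name([rows], argument=value, ...), one row to a line, values as JSON. drive_tool: Moves the arm, as the interface text tells. Its arguments: {"type":"object","properties":{"series":{"type":"array"},"hand":{"type":"number"},"newtons":{"type":"number"}},"required":["series"]}

```bash
mkdir -p pics
cat > h.py <<'E'
import numpy as np,cv2
from bench import r,vision
from scipy.spatial.transform import Rotation as Ro
def cam(n):
    s=r.read_state(); c=vision.camera(n); K=np.array(c["intrinsics"])
    if n=="wrist":
        M=np.array(c["mount"]); T=np.eye(4); T[:3,:3]=Ro.from_quat(s["eef_rot"]).as_matrix(); T[:3,3]=s["ee_pos"]
        W=T@M; R=W[:3,:3]; o=W[:3,3]
    else:
        Rc=np.array(c["R"]); R=Rc.T; o=-R@np.array(c["t"])
    return c["color"],K,R,o
def onplane(K,R,o,uv,z):
    uv=np.atleast_2d(uv).astype(float)
    d=np.c_[uv,np.ones(len(uv))]@np.linalg.inv(K).T@R.T
    return o+d*((z-o[2])/d[:,2])[:,None]
def save(n,im): cv2.imwrite("pics/"+n,cv2.cvtColor(im,cv2.COLOR_RGB2BGR))
E
python3 - <<'E'
from h import *
ims=[]
for n in ("scene","side","wrist"):
    im,K,R,o=cam(n); np.savez(n+"0.npz",im=im,K=K,R=R,o=o); ims.append(im); print(n,o.round(3),R[:,2].round(2))
save("a.png",ims[0]); save("b.png",np.hstack([cv2.resize(i,(400,300)) for i in ims[1:]]))
print(r.read_state())
E
```

```text
scene [1.312 0.339 1.256] [-0.53 -0.23 -0.82]
side [ 0.454 -1.166  1.021] [ 0.08  0.79 -0.61]
wrist [ 0.3   -0.553  0.383] [-0.27 -0.1  -0.96]
{'time': 0.15, 'joint_positions': array([ 1.18038651,  0.33269618, -0.06467237,  1.46072666,  0.02158694,
        1.34988957, -0.08849608]), 'joint_vel': array([ 4.89585664e-04, -1.00874933e-03, -5.50164886e-04, -2.71070263e-03,
        4.26822642e-05, -3.21623221e-04,  2.49490587e-04]), 'joint_torque': array([ 8.04618448e-04, -6.23632407e+01,  2.47756415e-02, -3.90137494e+01,
       -6.11575646e-02,  3.72666644e-02,  2.83020404e-05]), 'ee_pos': array([ 0.22462465, -0.58294892,  0.22996606]), 'eef_rot': array([ 9.83137758e-01,  1.82865761e-01, -1.13223421e-04, -4.99983686e-04]), 'ft_force': array([-0.39576392, -0.088189  , -0.25640271]), 'torque': array([-0.00875282,  0.0071147 ,  0.05761115]), 'grip_force': 0.0, 'width': 0.08711612987330401}
```

View pics/a.png

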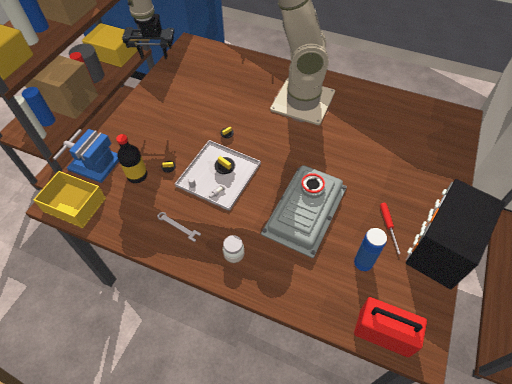

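View pics/b.png

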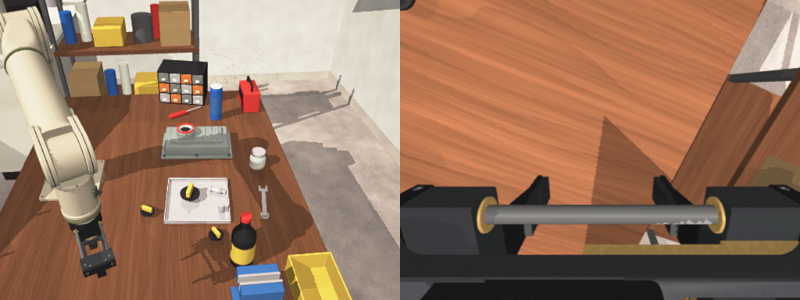

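The scene view shows these candidates for the cap: (225,164), the large one in the tray, and two small lookalikes on the bench at (227,132) and (168,166). The oil bottle's yellow label at (133,172) could also be confused with it. I choose (225,164). The neck with its red seal is at (314,183).

```bash
cat >> h.py <<'E'
def mask(im,lo,hi,roi=None,lo2=None,hi2=None):
    h=cv2.cvtColor(im,cv2.COLOR_RGB2HSV); m=cv2.inRange(h,lo,hi)
    if lo2: m|=cv2.inRange(h,lo2,hi2)
    if roi: k=np.zeros_like(m); a,b,c,d=roi; k[b:d,a:c]=1; m=m*k
    return m
def blobs(m,amin=15):
    cs,_=cv2.findContours(m,cv2.RETR_EXTERNAL,cv2.CHAIN_APPROX_NONE)
    return sorted([c for c in cs if cv2.contourArea(c)>amin],key=cv2.contourArea,reverse=True)
Y=((20,120,80),(35,255,255)); RED=((0,120,60),(8,255,255)); RED2=((172,120,60),(180,255,255))
E
python3 - <<'E'
from h import *
crops=[]
for n,ry,rr in (("scene",(205,145,245,185),(295,165,335,200)),("side",(215,215,270,265),(210,145,270,185))):
    d=np.load(n+"0.npz"); im,K,R,o=[d[k] for k in("im","K","R","o")]
    c=blobs(mask(im,*Y,ry))[0]; (u,rad)=cv2.minEnclosingCircle(c)
    rc=cv2.minAreaRect(c); p=cv2.boxPoints(rc); w=onplane(K,R,o,p,0.055)
    print(n,"cap",u,onplane(K,R,o,u,0.05).round(3),"\nbox",w[:,:2].round(3).tolist())
    c=blobs(mask(im,*RED,rr,*RED2),5)
    pts=np.vstack(c)[:,0]; e=cv2.fitEllipse(cv2.convexHull(pts)); print("ring",e,onplane(K,R,o,e[0],0.1095).round(4))
    a,b,c2,d2=ry; crops.append(cv2.resize(im[b-15:b+60,a-15:a+60],(390,390),interpolation=cv2.INTER_CUBIC))
save("c.png",np.hstack(crops))
# cover long axis: scene
E
```

```text
scene cap (223.7608642578125, 162.7608642578125) [[ 0.492 -0.155  0.05 ]] 
box [[0.496, -0.187], [0.466, -0.185], [0.49, -0.118], [0.519, -0.121]]
ring ((312.58050537109375, 182.70420837402344), (19.094087600708008, 23.290674209594727), 100.76464080810547) [[0.4916 0.1954 0.1095]]
side cap (242.0, 243.0) [[ 0.487 -0.155  0.05 ]] 
box [[0.465, -0.194], [0.488, -0.113], [0.51, -0.126], [0.486, -0.206]]
ring ((231.76609802246094, 155.7547607421875), (24.71893882751465, 36.31440734863281), 126.03009033203125) [[0.4733 0.251  0.1095]]
```

View pics/c.png

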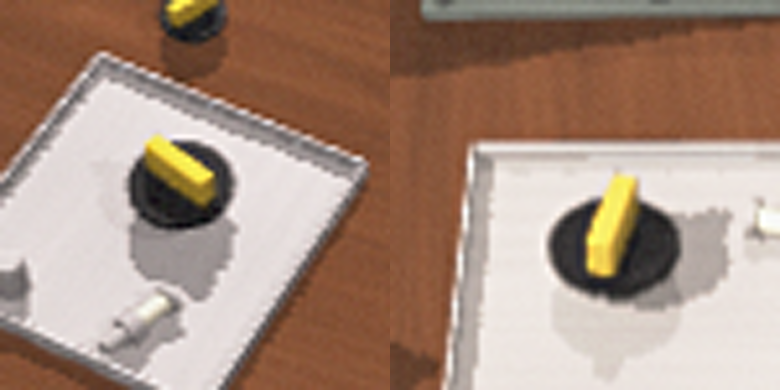

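The crop confirms the choice: a yellow bar on a black disc, clearly larger than the lookalike at its top edge. It lies at about (0.49,-0.155), with the bar along about 70°.

>>> drive_tool([
  [[0, 0, 6], 0],
  [[0, 0, 6], 5],
  [[3.2, 5.2, 0], 5],
  [[3.2, 5.2, 0], 6],
  [[3.2, 5.2, 0], 6],
  [[3.2, 5.2, 0], 6],
  [[3.2, 5.2, 0], 6],
  [[3.2, 5.2, 0], 5],
  [[3.2, 5.2, 0], 5],
  [[3.2, 5.2, 0], 5],
], hand=0)

```text
time: 1.4
ee_pos: [0.4813, -0.1655, 0.3506]
eef_rot: [0.818, 0.575, -0.0, 0.0]
ft_force: [1.2, -1.0, -0.6]
width: 0.087
grip_force: 0.0
```

Run:
```python
from h import *
s=r.read_state(); print(s["time"],s["ee_pos"].round(4),(Ro.from_quat(s["eef_rot"]).as_matrix()).round(3).tolist(),s["joint_positions"].round(2))
im,K,R,o=cam("wrist"); save("d.png",im); np.savez("w1.npz",im=im,K=K,R=R,o=o)
for c in blobs(mask(im,*Y),100)[:3]:
    rc=cv2.minAreaRect(c); p=cv2.boxPoints(rc); print(rc, onplane(K,R,o,rc[0],.055).round(4),onplane(K,R,o,p,.062)[:,:2].round(4).tolist())
```

```text
1.4 [ 0.4813 -0.1655  0.3506] [[0.338, 0.941, 0.0], [0.941, -0.338, -0.0], [-0.0, 0.0, -1.0]] [ 0.72  0.07 -0.5   1.53  0.03  1.55 -0.13]
((257.5, 153.5), (37.0, 11.0), 90.0) [[ 0.4867 -0.1523  0.055 ]] [[0.4888, -0.1205], [0.5053, -0.1265], [0.4853, -0.1833], [0.4681, -0.1771]]
((186.80348205566406, 217.4738006591797), (24.053796768188477, 9.581869125366211), 7.594643592834473) [[ 0.3301 -0.2168  0.055 ]] [[0.3097, -0.2128], [0.3193, -0.1973], [0.3559, -0.2168], [0.3467, -0.2325]]
((380.0, 256.5), (9.0, 18.0), 90.0) [[ 0.6367 -0.4101  0.055 ]] [[0.6212, -0.3904], [0.6521, -0.4016], [0.6483, -0.4199], [0.6171, -0.4087]]
```

View pics/d.png

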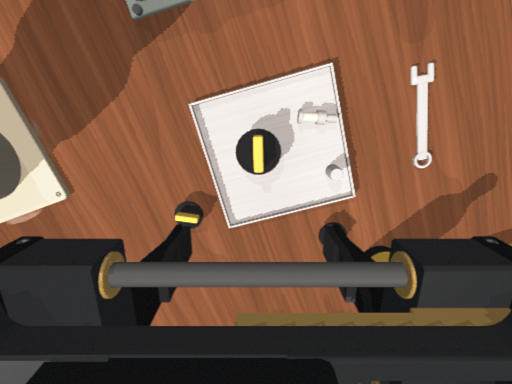

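The wrist view shows the cap's bar at (258,153), vertical in the picture and so in line with the pads. The socket at (335,172) and the spark plug at (315,117) are clear of the fingers.

>>> drive_tool([
  [[0.3, 0.7, -4], 0],
  [[0.26, 0.67, -5.5], 0],
  [[0, 0, -5.5], 0],
  [[0, 0, -5.5], 0],
  [[0, 0, -4], 0],
  [[0, 0, -3], 0],
  [[0, 0, -2], 0],
  [[0, 0, -0.95], 0],
  [[0, 0, 0], 0],
  [[0, 0, 0], 0],
], hand=0)

```text
time: 2.7
ee_pos: [0.4869, -0.1537, 0.0469]
eef_rot: [0.819, 0.574, 0.0, 0.001]
ft_force: [0.4, -0.4, 0.1]
width: 0.0869
grip_force: 0.0
```

>>> drive_tool([
  [[0, 0, 0], 0],
  [[0, 0, 0], 0],
  [[0, 0, 0], 0],
  [[0, 0, 0], 0],
  [[0, 0, 0], 0],
  [[0, 0, 0], 0],
  [[0, 0, 0], 0],
  [[0, 0, 0], 0],
  [[0, 0, 0], 0],
  [[0, 0, 0], 0],
], hand=1, newtons=45)

```text
time: 3.95
ee_pos: [0.4864, -0.1536, 0.0461]
eef_rot: [0.819, 0.574, 0.0, 0.0]
ft_force: [1.2, -0.7, -1.4]
width: 0.0155
grip_force: 45.0
```

>>> drive_tool([
  [[0, 0, 2], 0],
  [[0, 0, 5], 0],
  [[0, 0, 5], 5],
  [[0, 0, 5], 9],
  [[0, 2, 4], 9],
  [[1, 4, 3], 9],
  [[1, 4.5, 0], 9],
  [[1, 4.5, 0], 9],
  [[1, 4.5, 0], 9],
  [[1, 4.5, 0], 9],
])

```text
time: 5.2
ee_pos: [0.5362, 0.0878, 0.2858]
eef_rot: [0.355, 0.935, -0.0, -0.0]
ft_force: [0.4, -1.3, -1.9]
width: 0.0156
grip_force: 45.0
```

>>> drive_tool([
  [[1, 4, 0], 9],
  [[1, 4, 0], 9],
  [[1, 3, 0], 9],
  [[0, 0, 0], 9],
  [[0, 0, 0], 6],
  [[0, 0, 0], 0],
  [[0, 0, 0], 0],
  [[0, 0, 0], 0],
  [[0, 0, 0], 0],
  [[0, 0, 0], 0],
])

```text
time: 6.45
ee_pos: [0.5663, 0.1965, 0.2861]
eef_rot: [-0.0, 1.0, 0.0, 0.0]
ft_force: [0.8, -0.2, -1.8]
width: 0.0158
grip_force: 45.0
```

Run:
```python
from h import *
s=r.read_state(); print(s["time"],s["ee_pos"].round(4),(Ro.from_quat(s["eef_rot"]).as_matrix()).round(3).tolist(),s["joint_positions"].round(2),s["ft_force"],s["torque"])
im,K,R,o=cam("wrist"); save("e.png",im); np.savez("w2.npz",im=im,K=K,R=R,o=o)
im2,*q=cam("scene"); np.savez("s2.npz",im=im2,K=q[0],R=q[1],o=q[2])
c=blobs(mask(im,*RED,None,*RED2),30)
for a in c[:3]:
    e=cv2.fitEllipse(cv2.convexHull(a)); print(cv2.contourArea(a),e,onplane(K,R,o,e[0],.1095).round(4))
```

```text
6.45 [0.5663 0.1965 0.2861] [[-1.0, -0.001, 0.0], [-0.001, 1.0, 0.0], [-0.0, 0.0, -1.0]] [ 0.3   0.39 -0.94  1.41  0.32  1.5   0.94] [ 0.76663305 -0.21925825 -1.84741761] [ 0.14241753 -0.11978855 -0.01904789]
3793.5 ((258.5340270996094, 112.46330261230469), (69.03158569335938, 71.92235565185547), 177.9874267578125) [[0.4869 0.1988 0.1095]]
1495.0 ((446.5580139160156, 88.33373260498047), (28.008073806762695, 82.8889389038086), 162.4207000732422) [[0.4604 0.4123 0.1095]]
1350.5 ((427.466796875, 306.3494873046875), (49.5941162109375, 66.8051986694336), 31.087566375732422) [[0.757  0.4456 0.1095]]
```

View pics/e.png

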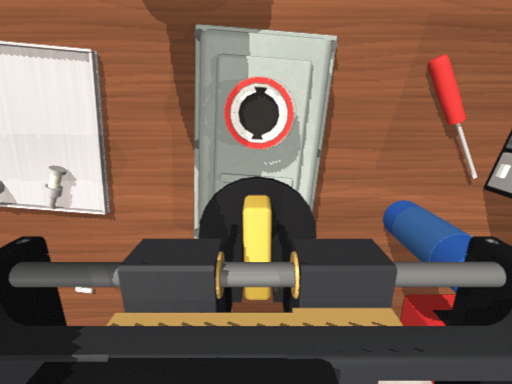

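The wrist view shows the neck with its red seal centred at (258,112) and the two slots at about (261,90) and (259,135). The held cap's flange arc spans columns 200–316, with the bar at (258,245).

```bash
cat > m.py <<'E'
from h import *
def neck(im,K,R,o,roi,z=.103):
    g=cv2.cvtColor(im,cv2.COLOR_RGB2GRAY); a,b,c,d=roi
    m=np.zeros_like(g); m[b:d,a:c]=(g[b:d,a:c]<75)*255
    m=cv2.morphologyEx(m,cv2.MORPH_OPEN,np.ones((2,2)))
    C=blobs(m)[0]; P=onplane(K,R,o,C[:,0],z)[:,:2]
    x0=np.median(P,0); 
    for _ in range(20):
        q=P-x0; rr=np.hypot(*q.T); k=(rr<.027); 
        A=np.c_[2*P[k],np.ones(k.sum())]; sol=np.linalg.lstsq(A,(P[k]**2).sum(1),rcond=None)[0]; x0=sol[:2]
    rad=np.sqrt(sol[2]+x0@x0); q=P-x0; rr=np.hypot(*q.T); far=rr>.027
    u=q[far]; dirs=[u[u[:,0]>0].mean(0),u[u[:,0]<0].mean(0)]
    return x0,rad,far.sum(),[np.degrees(np.arctan2(d[1],d[0])) for d in dirs],dirs
E
python3 - <<'E'
from m import *
d=np.load("w2.npz"); im,K,R,o=[d[k] for k in("im","K","R","o")]
print(o)
print(neck(im,K,R,o,(232,82,286,144)))
print(neck(im,K,R,o,(232,82,286,144),.095))
# flange arc: black disk upper edge
g=cv2.cvtColor(im,cv2.COLOR_RGB2GRAY); pts=[]
for u in list(range(208,238,3))+list(range(280,310,3)):
    col=g[160:240,u]; k=np.argmax(col<35); pts.append((u,160+k))
print(pts)
P=onplane(K,R,o,pts,.2861-.012)[:,:2]
A=np.c_[2*P,np.ones(len(P))]; s=np.linalg.lstsq(A,(P**2).sum(1),rcond=None)[0]; print("flange",s[:2],np.sqrt(s[2]+s[:2]@s[:2]))
f=lambda c:np.hypot(*(P-c).T)-.04
from scipy.optimize import least_squares
print(least_squares(f,s[:2]).x)
yb=blobs(mask(im,*Y,(230,185,290,305)))[0]; print(cv2.boundingRect(yb)); b=cv2.boundingRect(yb)
print(onplane(K,R,o,[(b[0]+b[2]/2,b[1]),(b[0]+b[2]/2,b[1]+b[3])],.2861+.016))
save("f.png",cv2.resize(im[70:320,190:330],None,fx=2.4,fy=2.4,interpolation=cv2.INTER_CUBIC))
E
```

```text
[0.48546068 0.19718015 0.43975036]
(array([0.48907763, 0.19967774]), np.float64(0.023060124506334184), np.int64(22), [np.float64(-4.209846685378902), np.float64(174.95599182649545)], [array([ 0.02815168, -0.00207219]), array([-0.02803772,  0.00247468])])
(array([0.48916848, 0.19970805]), np.float64(0.023530252910151244), np.int64(24), [np.float64(-3.3862450210315047), np.float64(174.2327249317704)], [array([ 0.02865877, -0.00169574]), array([-0.02855224,  0.00288376])])
[(208, np.int64(205)), (211, np.int64(200)), (214, np.int64(195)), (217, np.int64(193)), (220, np.int64(190)), (223, np.int64(215)), (226, np.int64(186)), (229, np.int64(184)), (232, np.int64(183)), (235, np.int64(182)), (280, np.int64(183)), (283, np.int64(184)), (286, np.int64(185)), (289, np.int64(187)), (292, np.int64(189)), (295, np.int64(191)), (298, np.int64(194)), (301, np.int64(160)), (304, np.int64(160)), (307, np.int64(160))]
flange [0.52901802 0.19694371] 0.025126070413366747
[0.49980913 0.19090338]
(242, 195, 30, 67)
[[0.52800771 0.19713633 0.3021    ]
 [0.56829117 0.19718044 0.3021    ]]
```

View pics/f.png

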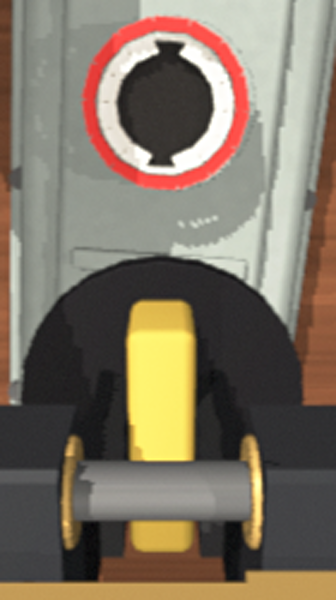

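Run:
```python
from m import *
from scipy.optimize import least_squares
d=np.load("w2.npz"); im,K,R,o=[d[k] for k in("im","K","R","o")]
print(onplane(K,R,o,[(257,209.6),(257,299.5)],.2861+.016).round(4), onplane(K,R,o,[(257,195)],.2861-.012).round(4))
g=cv2.cvtColor(im,cv2.COLOR_RGB2GRAY)
pts=[(208,205),(211,200),(214,195.5),(217,193),(220,190),(226,186),(229,184.5),(232,183),(235,182),(280,183),(283,184),(286,185),(289,187),(292,189),(295,191),(298,194)]
P=onplane(K,R,o,pts,.2861-.012)[:,:2]
q=least_squares(lambda c:np.hypot(*(P-c[:2]).T)-c[2],[.56,.197,.04]);print(q.x, least_squares(lambda c:np.hypot(*(P-c[:2]).T)-.04,[.56,.197]).x)
# cover edges: direction of the cover from long edges (left/right)
e=cv2.Canny(im[30:180,190:345],60,150); L=cv2.HoughLinesP(e,1,np.pi/360,30,minLineLength=60,maxLineGap=6)
for l in L[:,0]:
    p=onplane(K,R,o,[(l[0]+190,l[1]+30),(l[2]+190,l[3]+30)],.07); v=p[1]-p[0]; print(l,np.degrees(np.arctan2(v[1],v[0])).round(1))
```

```text
[[0.5363 0.1971 0.3021]
 [0.5939 0.1972 0.3021]] [[0.5367 0.1971 0.2741]]
[0.56260458 0.19709349 0.03727337] [0.56590027 0.19736937]
[ 5 78  5  0] 176.2
[126 117 142   5] 175.5
[127 149 141  51] 175.8
[112 110 121  30] 176.3
[ 24 117  25  39] 176.7
[  4 149   4  79] 176.2
[133 101 147  12] 174.9
[ 59   3 146  11] 85.4
[133 149 144  71] 176.3
[ 56  26 122  31] 86.1
```

>>> drive_tool([
  [[-4, 0.15, 0], -2],
  [[-3.75, 0.1, 0], -2],
  [[0, 0, -4], 0],
  [[0, 0, -4], 0],
  [[0, 0, -3], 0],
  [[0, 0, -1.6], 0],
  [[0, 0, -0.6], 0],
  [[0, 0, 0], 0],
  [[0, 0, 0], 0],
  [[0, 0, 0], 0],
])

```text
time: 7.8
ee_pos: [0.4892, 0.1991, 0.1548]
eef_rot: [0.034, 0.999, 0.0, 0.001]
ft_force: [-0.4, 0.4, -2.7]
width: 0.0157
grip_force: 45.0
```

```bash
cat > st.py <<'E'
from h import *
s=r.read_state(); print(s["time"],s["ee_pos"].round(4),s["ft_force"].round(2),s["torque"].round(2))
E
python3 - <<'E'
from h import *
import st
a=cam("scene"); b=cam("side")
save("g.png",np.hstack([cv2.resize(a[0][150:225,275:350],(390,390),interpolation=2),cv2.resize(b[0][120:195,195:270],(390,390),interpolation=2)]))
E
```

```text
7.8 [0.4892 0.1991 0.1548] [-0.37  0.43 -2.74] [ 0.11 -0.11  0.01]
```

View pics/g.png

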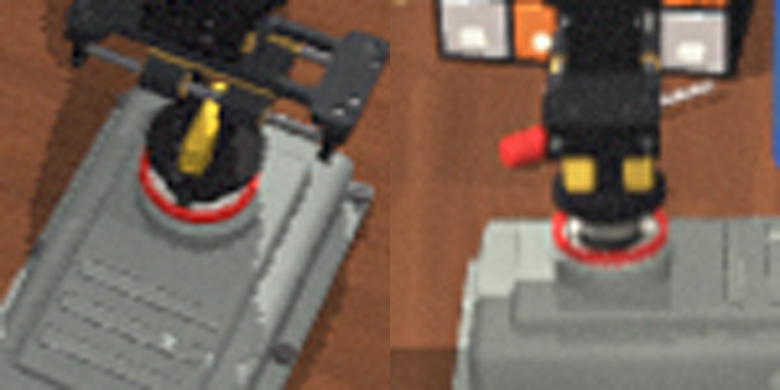

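The views show the cap hanging level just above the neck, centred on the ring within about 2 mm. The bar lines up with the slots.

>>> drive_tool([
  [[0, 0, -0.2], 0],
  [[0, 0, -0.2], 0],
  [[0, 0, -0.2], 0],
  [[0, 0, -0.2], 0],
  [[0, 0, -0.15], 0],
  [[0, 0, -0.1], 0],
  [[0, 0, -0.1], 0],
  [[0, 0, 0], 0],
  [[0, 0, 0], 0],
  [[0, 0, 0], 0],
])

```text
time: 9.15
ee_pos: [0.4889, 0.199, 0.1426]
eef_rot: [0.034, 0.999, 0.0, 0.0]
ft_force: [0.4, 0.1, -1.8]
width: 0.0157
grip_force: 45.0
```

>>> drive_tool([
  [[0, 0, -0.1], 0],
  [[0, 0, -0.1], 0],
  [[0, 0, -0.1], 0],
  [[0, 0, -0.1], 0],
  [[0, 0, 0], 0],
  [[0, 0, 0], 0],
  [[0, 0, 0], 0],
  [[0, 0, 0], 0],
  [[0, 0, 0], 0],
  [[0, 0, 0], 0],
])

```text
time: 10.4
ee_pos: [0.4889, 0.199, 0.1386]
eef_rot: [0.034, 0.999, 0.0, 0.0]
ft_force: [-1.2, 0.1, -2.5]
width: 0.0158
grip_force: 45.0
```

>>> drive_tool([
  [[0, 0, -0.1], 0],
  [[0, 0, -0.1], 0],
  [[0, 0, -0.1], 0],
  [[0, 0, -0.1], 0],
  [[0, 0, -0.1], 0],
  [[0, 0, -0.1], 0],
  [[0, 0, -0.1], 0],
  [[0, 0, -0.1], 0],
  [[0, 0, 0], 0],
  [[0, 0, 0], 0],
])

```text
time: 11.65
ee_pos: [0.4888, 0.199, 0.1306]
eef_rot: [0.034, 0.999, 0.0, -0.0]
ft_force: [-0.4, 0.3, -2.6]
width: 0.0156
grip_force: 45.0
```

>>> drive_tool([
  [[0, 0, -0.1], 0],
  [[0, 0, -0.1], 0],
  [[0, 0, -0.05], 0],
  [[0, 0, -0.05], 0],
  [[0, 0, -0.05], 0],
  [[0, 0, 0], 0],
  [[0, 0, 0], 0],
  [[0, 0, 0], 0],
  [[0, 0, 0], 0],
  [[0, 0, 0], 0],
])

```text
time: 12.9
ee_pos: [0.489, 0.1991, 0.1277]
eef_rot: [0.034, 0.999, -0.0, 0.0]
ft_force: [-2.7, -2.1, 8.9]
width: 0.0155
grip_force: 45.0
```

>>> drive_tool([
  [[0, 0, -0.05], 0],
  [[0, 0, 0], 0],
  [[0, 0, 0], 0],
  [[0, 0, 0], -2],
  [[0, 0, 0], -2],
  [[0, 0, 0], -2],
  [[0, 0, 0], -2],
  [[0, 0, 0], -2],
  [[0, 0, 0], 0],
  [[0, 0, 0], 0],
], newtons=60)

```text
time: 14.15
ee_pos: [0.4897, 0.1996, 0.1277]
eef_rot: [0.121, 0.993, 0.001, 0.001]
ft_force: [-0.9, -0.5, 8.6]
width: 0.0157
grip_force: 60.0
```

```bash
cat >> st.py <<'E'
M=Ro.from_quat(s["eef_rot"]).as_matrix(); print("toolx",np.degrees(np.arctan2(M[1,0],M[0,0])).round(2))
E
python3 st.py
```

```text
14.15 [0.4897 0.1996 0.1277] [-0.92 -0.51  8.57] [-0.05  0.15  0.13]
toolx 166.09
```

>>> drive_tool([
  [[0, 0, -0.05], 0],
  [[0, 0, -0.05], 0],
  [[0, 0, 0], 0],
  [[0, 0, 0], -2],
  [[0, 0, 0], -2],
  [[0, 0, 0], -2],
  [[0, 0, 0], -2],
  [[0, 0, 0], 0],
  [[0, 0, 0], 0],
  [[0, 0, 0], 0],
])

```text
time: 15.4
ee_pos: [0.4897, 0.1996, 0.127]
eef_rot: [0.19, 0.982, 0.001, 0.001]
ft_force: [-1.2, -2.3, 11.5]
width: 0.0151
grip_force: 60.0
```

```bash
python3 st.py
```

```text
15.4 [0.4897 0.1996 0.127 ] [-1.16 -2.33 11.45] [-0.2   0.49  0.25]
toolx 158.11
```

>>> drive_tool([
  [[0, 0, -0.03], -2],
  [[0, 0, -0.03], -2],
  [[0, 0, -0.03], -2],
  [[0, 0, -0.03], -2],
  [[0, 0, -0.03], -2],
  [[0, 0, 0], -2],
  [[0, 0, 0], 0],
  [[0, 0, 0], 0],
  [[0, 0, 0], 0],
  [[0, 0, 0], 0],
])

```text
time: 16.65
ee_pos: [0.4897, 0.1996, 0.1259]
eef_rot: [0.291, 0.957, 0.0, 0.001]
ft_force: [-4.1, -2.6, 16.3]
width: 0.0155
grip_force: 60.0
```

```bash
python3 st.py
```

```text
16.65 [0.4897 0.1996 0.1259] [-4.06 -2.64 16.34] [-0.52  0.98  0.41]
toolx 146.12
```

>>> drive_tool([
  [[0, 0, 0], -2],
  [[0, 0, 0], -2],
  [[0, 0, 0], -2],
  [[0, 0, 0], -2],
  [[0, 0, 0], -2],
  [[0, 0, 0], -2],
  [[0, 0, 0], 0],
  [[0, 0, 0], 0],
  [[0, 0, 0], 0],
  [[0, 0, 0], 0],
])

```text
time: 17.9
ee_pos: [0.4896, 0.1995, 0.1256]
eef_rot: [0.39, 0.921, 0.001, 0.001]
ft_force: [-3.3, -2.2, 14.0]
width: 0.0152
grip_force: 60.0
```

```bash
python3 st.py
```

```text
17.9 [0.4896 0.1995 0.1256] [-3.25 -2.2  14.04] [-0.44  0.81  0.4 ]
toolx 134.11
```

>>> drive_tool([
  [[0, 0, 0], -2],
  [[0, 0, 0], -2],
  [[0, 0, 0], -2],
  [[0, 0, 0], -2],
  [[0, 0, 0], 0],
  [[0, 0, 0], 0],
  [[0, 0, 0], 0],
  [[0, 0, 0], 0],
  [[0, 0, 0], 0],
  [[0, 0, 0], 0],
])

```text
time: 19.15
ee_pos: [0.4896, 0.1995, 0.1254]
eef_rot: [0.453, 0.891, 0.001, 0.001]
ft_force: [-1.5, -2.2, 11.7]
width: 0.0154
grip_force: 60.1
```

```bash
python3 st.py
```

```text
19.15 [0.4896 0.1995 0.1254] [-1.48 -2.2  11.73] [-0.38  0.52  0.5 ]
toolx 126.12
```

>>> drive_tool([
  [[0, 0, 0], -2],
  [[0, 0, 0], -2],
  [[0, 0, 0], -2],
  [[0, 0, 0], 0],
  [[0, 0, 0], 0],
  [[0, 0, 0], 0],
  [[0, 0, 0], 0],
  [[0, 0, 0], 0],
  [[0, 0, 0], 0],
  [[0, 0, 0], 0],
])

```text
time: 20.4
ee_pos: [0.4895, 0.1995, 0.1254]
eef_rot: [0.499, 0.867, 0.001, 0.001]
ft_force: [-2.0, -1.4, 11.9]
width: 0.0158
grip_force: 60.1
```

```bash
python3 st.py
```

```text
20.4 [0.4895 0.1995 0.1254] [-1.99 -1.38 11.87] [-0.4   0.66  0.47]
toolx 120.13
```

>>> drive_tool([
  [[0, 0, 0], -2],
  [[0, 0, 0], -2],
  [[0, 0, 0], -2],
  [[0, 0, 0], 0],
  [[0, 0, 0], 0],
  [[0, 0, 0], 0],
  [[0, 0, 0], 0],
  [[0, 0, 0], 0],
  [[0, 0, 0], 0],
  [[0, 0, 0], 0],
])

```text
time: 21.65
ee_pos: [0.4885, 0.1991, 0.1253]
eef_rot: [0.543, 0.84, -0.001, 0.0]
ft_force: [-7.9, -5.0, 17.5]
width: 0.0155
grip_force: 60.8
```

```bash
python3 st.py
```

```text
21.65 [0.4885 0.1991 0.1253] [-7.9  -5.01 17.55] [-0.99  1.92  1.07]
toolx 114.19
```

>>> drive_tool([
  [[0, 0, 0], -1],
  [[0, 0, 0], -0.5],
  [[0, 0, 0], 0],
  [[0, 0, 0], 0],
  [[0, 0, 0], 0],
  [[0, 0, 0], 0],
  [[0, 0, 0], 0],
  [[0, 0, 0], 0],
  [[0, 0, 0], 0],
  [[0, 0, 0], 0],
])

```text
time: 22.9
ee_pos: [0.4884, 0.1991, 0.1253]
eef_rot: [0.554, 0.833, -0.001, 0.0]
ft_force: [-8.1, -4.4, 17.1]
width: 0.0155
grip_force: 61.7
```

```bash
python3 st.py
```

```text
22.9 [0.4884 0.1991 0.1253] [-8.14 -4.36 17.15] [-1.07  1.94  1.28]
toolx 112.72
```

The torque jumped from 0.5 to 1.3 N m about 60° past the slot, with the height steady. That is the stop. I relax the arm slightly, then let go.

>>> drive_tool([
  [[0, 0, 0.04], 0.5],
  [[0, 0, 0.04], 0.5],
  [[0, 0, 0.04], 0],
  [[0, 0, 0], 0],
  [[0, 0, 0], 0],
  [[0, 0, 0], 0],
  [[0, 0, 0], 0],
  [[0, 0, 0], 0],
  [[0, 0, 0], 0],
  [[0, 0, 0], 0],
])

```text
time: 24.15
ee_pos: [0.4883, 0.199, 0.1255]
eef_rot: [0.547, 0.837, -0.001, 0.0]
ft_force: [-5.3, -3.4, 7.4]
width: 0.0155
grip_force: 60.8
```

>>> drive_tool([
  [[0, 0, 0], 0],
  [[0, 0, 0], 0],
  [[0, 0, 0], 0],
  [[0, 0, 0], 0],
  [[0, 0, 0], 0],
  [[0, 0, 0], 0],
  [[0, 0, 0], 0],
  [[0, 0, 0], 0],
  [[0, 0, 0], 0],
  [[0, 0, 0], 0],
], hand=0.4)

```text
time: 25.4
ee_pos: [0.4888, 0.199, 0.1253]
eef_rot: [0.548, 0.837, 0.0, 0.0]
ft_force: [1.0, -0.5, 0.1]
width: 0.0523
grip_force: 0.0
```

>>> drive_tool([
  [[0, 0, 1], 0],
  [[0, 0, 2], 0],
  [[0, 0, 3], 0],
  [[0, 0, 4], 0],
  [[2, 0, 4], 0],
  [[2, 0, 3], 0],
  [[2, 0, 0], 0],
  [[2, 0, 0], 0],
  [[0, 0, 0], 0],
  [[0, 0, 0], 0],
])

```text
time: 26.65
ee_pos: [0.5681, 0.1994, 0.2956]
eef_rot: [0.547, 0.837, 0.0, -0.0]
ft_force: [-0.1, 1.0, -0.2]
width: 0.0521
grip_force: 0.0
```

Run:
```python
import st
from h import *
w=cam("wrist");b=cam("side"); np.savez("w3.npz",im=w[0],K=w[1],R=w[2],o=w[3])
save("i.png",np.hstack([cv2.resize(w[0],(400,300)),cv2.resize(b[0][120:195,185:285],(400,300),interpolation=2)]))
```

```text
26.65 [0.5681 0.1994 0.2956] [-0.13  0.96 -0.25] [ 0.   -0.08 -0.02]
toolx 113.62
```

View pics/i.png

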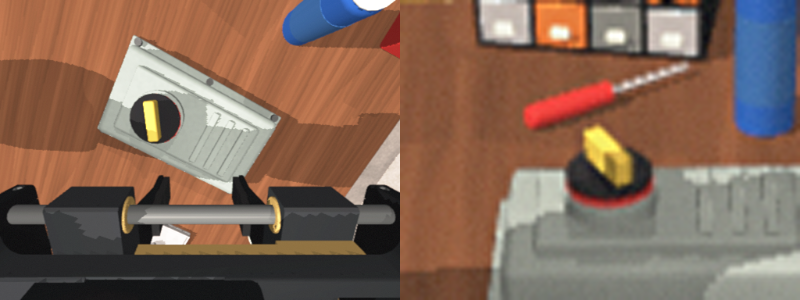

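The cap sits level on the pressed seal at about (155,118) in the left view, and nothing else has moved. I check the bar's angle against the turn, then hand in.

Run:
```python
from h import *
d=np.load("w3.npz"); im,K,R,o=[d[k] for k in("im","K","R","o")]
c=blobs(mask(im,*Y,(160,100,240,200)),50)[0]; p=onplane(K,R,o,cv2.boxPoints(cv2.minAreaRect(c)),.1415)[:,:2]
print(p.mean(0)); 
for i in(0,1): v=p[i+1]-p[i]; print(np.linalg.norm(v).round(4),np.degrees(np.arctan2(v[1],v[0])).round(1)%180)
```

```text
[0.48972499 0.20169415]
0.0211 29.7
0.0608 116.7
```

```bash
python3 -c "
from bench import r; print(r.close_job())"
```

```text
the job is handed in; nothing more can be done
None
```

The cap is in the filler neck, twisted clockwise about 60° to the stop and let go; the last pictures show it level on the pressed seal. The job is handed in, at about 27 s of the 72 s allowed; no verdict came back.

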